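# Tip the specimen tote to its pick-out corner and hold it there

### The job

Three mounted metal sections lie in the blue specimen tote on the black mat, kept apart by a grey divider that stands in slots across its middle: pull the divider straight up out of its slots by its tab and put it down on the bench, clear of the tote and of the other things. Then lift the tote by the black upright grip on its side and tilt it towards its pick-out corner (where the walls are cut low) until all three sections have slid together into that corner; the fingers must not touch the polished sections and the other things round the tote must stay where they are. Finish while holding the tote up like this for the microscopist to pick from: clear of the bench, pick-out corner lowest, tilted about 35 degrees in all, with the sections at rest in that corner; do not put it down or let go.

Things in the scene. Friction and masses are not known exactly. Their poses are not given: they have to be found in the camera images.
- tote: Open blue plastic tote, loose, 0.28 kg, 170 mm long (own x), 126 mm wide (own y), on the black mat. Origin at the centre of its underside, z up. Walls 7 mm, rim at z = 52 mm; inner floor 156 x 112 mm at z = 5 mm. Round the pick-out corner (-x, +y) the walls are only 28 mm high. Slots 8 mm wide, 3.5 mm deep in both long walls at x = 0 (divider) and x = +40 mm (empty)
- tote_grip (a point): Where to grip the tote: the black upright plate on the middle of its -y long wall, 12 mm thick (tote y), 44 mm wide (tote x), free from the rim (z = 52 mm) up to z = 92 mm. This point: (0, -62.5, 74) mm in the tote's frame; axes as the tote's. The fingers close along tote y
- pick_corner (a point): The pick-out corner: inside corner of the floor, (-78, +56, 5) mm in the tote's frame, axes as the tote's; at the start roughly the corner nearest the robot. The inside is slick (friction about 0.2): sections start to slide at 10 to 15 degrees of tilt, and run along the walls into the corner at about 35
- divider: Loose grey plastic divider, 60 g, standing in the tote's slots at x = 0: a plate 5 mm thick (own x), 116 mm long (own y), 43 mm high, with a pull tab on top. Origin at the centre of its lower edge, which rests on the tote's inner floor; z up, axes parallel to the tote's. It must rise 50 mm to clear the rim
- divider_tab (a point): Where to grip the divider: its pull tab, 9 mm thick (divider x), 34 mm wide (divider y), from 43 to 82 mm above the divider's lower edge. This point lies 70 mm above that edge; axes as the divider's. The fingers close along divider x. A bare patch of bench to lay the divider on, about 0.15 m across, is right of the mat round x = 0.58, y = -0.41
- section_a: Red mounted section, disc 30 mm across and 16 mm high, in the tote, lying flat. Origin at the centre of its underside, z up. Which of the three is in which compartment varies: two are in the +x half, one in the -x half. About 30 g
- section_c: Green mounted section, disc 30 mm across and 14 mm high, in the tote, lying flat. Origin at the centre of its underside, z up. Which of the three is in which compartment varies: two are in the +x half, one in the -x half. About 30 g
- section_d: Cream mounted section, disc 30 mm across and 12 mm high, in the tote, lying flat. Origin at the centre of its underside, z up. Which of the three is in which compartment varies: two are in the +x half, one in the -x half. About 30 g
- bench_mat: Black rubber mat, fixed, 2.4 mm thick, top about 3 mm above the worktop, a slanting panel about 0.25 m wide and 0.6 m long under the tote. Origin in its middle at its underside. The tall microscope stands close on its left (+y), with stage and eyepieces overhanging: bring the arm round its front, near the robot
- petri_dish: Bystander: clear petri dish, 50 mm across, 14 mm high, on the worktop in front of the microscope. Origin at the centre of its underside
- section_black: Bystander: black mounted section, 30 mm across, 15 mm high, on the near end of the mat. Origin at the centre of its underside
- section_red: Bystander: red mounted section outside the tote, 30 mm across, 17 mm high, on the worktop left of the petri dish and loupe. Origin at the centre of its underside
- tweezers: Bystander: steel tweezers, 126 mm long (own y), 11 mm wide and high, on the near end of the mat. Origin at the middle of the underside
- loupe: Bystander: black loupe, 36 mm across, 32 mm high, on the worktop left of the petri dish. Origin at the centre of its underside
- objective_spare: Bystander: spare microscope objective standing on the worktop, 26 mm across, 43 mm high, left of the mat. Origin at the centre of its underside

How it is judged:
On the way, in this order (a step that is already met when the one before it is completed fails the run):
1. the divider is out of the tote and lies or stands, let go and at rest, on the bench clear of the tote (height (world z) of divider below 0.02 m and distance of divider from where it was at the start of the episode above 0.12 m and contact force between divider and tote below 0.05 N and contact force between divider and the fingers below 0.05 N and linear speed of divider below 0.03 m/s), for 0.2 s.
2. the tote is lifted clear of the bench in the gripper (height (world z) of each of tote, pick_corner above 0.03 m and contact force between the fingers and tote above 1 N), for 0.2 s.
At the end, for the whole second after the job is handed in: Tote held (over 1 N), still, tilted 20 to 50 degrees, +x end up and +y side down by 10 degrees or more each, pick-out corner over 30 mm above the worktop; the sections still on its floor, centres within 85 mm of that corner; divider at rest on the bench, over 120 mm from its start, untouched (all of step 1 and height (world z) of pick_corner above 0.03 m and angle between tote's own z axis and vertical between 0.35 and 0.9 rad and angle between tote's own x axis and vertical below 1.4 rad and angle between tote's own y axis and vertical above 1.74 rad and contact force between the fingers and tote above 1 N and linear speed of tote below 0.05 m/s and distance between each of section_a, section_c, section_d and pick_corner below 0.085 m and z of section_a in the frame of tote between -0.005 and 0.02 m and linear speed of each of section_a, section_c, section_d below 0.03 m/s and z of section_c in the frame of tote between -0.005 and 0.02 m and z of section_d in the frame of tote between -0.005 and 0.02 m); the arm keeps its last pose, push and grip.
It fails at once if a finger touches one of the three polished sections in the tote (contact force between any of section_a, section_c, section_d and the fingers above 0.3 N).
It fails at once if a bystander (petri dish, black or red section outside the tote, tweezers, loupe, spare objective) is moved more than 30 mm (distance of any of petri_dish, section_black, section_red, tweezers, loupe, objective_spare from where it was at the start of the episode above 0.03 m).
It also fails if it takes over 67 s, if anything falls off the work surface, if the arm or the gripper's body presses on something with over 40 N, if the wrist force passes 120 N, or if a joint passes its speed limit or range.

### The arm

A 7-joint arm with a two-finger parallel gripper is mounted at the origin on a cart in front of the work surface, level with it; the furniture and walls round the work are solid. World frame = base frame: x ahead of the robot, y to its left, z up, the work surface at z = 0. Lengths are in m, angles in rad, forces in N, time in s.
With the tool pointing down it reaches from about 0.425 to 0.875 m from the base axis. Payload 8.4 kg.
Tool frame: the origin (TCP) lies on the mounting face of the last link; the fingertips stand 173 mm ahead of it and the grasp point (between the pads) lies 155 mm ahead of it (env.tip_reach is the distance from the TCP to the fingertips, in m); z points along the fingers, y is the line along which they close (so a half turn about z gives the same grasp; the last joint's range is limited). The gripper opens to 85 mm and grips with 20 to 120 N. Pads are 22 mm wide; open, the fingers measure 114 mm over their backs; the gripper's body (76 mm by 85 mm) begins 54 mm behind the grasp point. The pads swing forward as they close: fully open they stand 13 mm farther back than shut.
Start: joints at [1.095, 0.333, 0.04, 1.465, -0.013, 1.343, -0.059], TCP at [0.239, -0.604, 0.405] pointing down, gripper open.
Joint ranges: [-2.58, 2.58], [-0.38, 2.09], [-1.3, 1.39], [0.25, 2.4], [-1.5, 4.64], [0.08, 2.09], [-2.65, 2.65]. Speed limits (rad/s): [2.22, 2.22, 2.79, 2.79, 3.14, 3.14, 3.14].

### API

Orientations are given as [roll, pitch, yaw] about the fixed x, y, z axes, in that order (R = Rz(yaw) Ry(pitch) Rx(roll)).
In Python, from cell import monitor, optics, env gives the robot as it stands.
- The arm moves only by the tool play_rows, never from a script. Its argument "series" is a list of rows, each an object of numbers: "tx", "ty", "tz": the shift along the tool's x, y, z scaled (see below); "wx", "wy", "wz": the turn, a rotation vector about the tool's x, y, z scaled (see below). A call has 1 to 10 rows; each row shifts and turns the commanded pose from where the row before left it, along the tool's axes as they then stand; what a row does not reach is not made up. The controller multiplies each number of a shift by 0.12 m and each number of a turn by 45 degrees. A row lasts 1/12 s, in which the tool goes at most 41.7 mm and 7.16 degrees, less where a joint would pass 70% of its speed; a pose out of reach is approached as far as the arm can. A call with a number of a shift or a turn outside -1 to 1 is refused whole. A call with a gripper value outside its range is refused whole. "grip" is the gripper command: -1 is shut, 1 is fully open, values between are in proportion, set as the call begins (left out, the last holds). The fingers move at their own pace and stop on an object; "force" is the grip in N (left out, the last holds). Time passes only in rows, so rows that do not move let the fingers close. It gives the time, the measured TCP pose, the force, the opening and the grip force at its end, in the units of the state.
- monitor.get_state(): the state, without advancing time (a new reading comes with each control period).
- optics.snapshot(name): name is "side" or "top" or "wrist"; returns a dict with "frame" (400x640x3 uint8, red, green, blue), "camera_matrix" (3x3 intrinsics, pixels), "R" (3x3) and "t" (3): a world point X has camera coordinates R X + t; the wrist camera has in their place "T_tool_cam" (4x4, takes a point from camera to tool coordinates, whose origin is the TCP and whose axes are the flange's). Camera axes: x right, y down, z forward; pixel columns grow to the right and rows downward; lengths in m; the calibration is good to about 2 mm. The wrist camera is an equidistant fisheye: a pixel r from the principal point sees the ray r / f radians off the axis. A picture is of the moment at which its call begins: read the wrist's pose just before it. There is no depth.
- env.close_job(): hands the job in; it is judged then, once.
Trained networks look in a picture, given as the dict that the camera call returned (one of the last four; its "shot" number tells which), for a name from the list of things; names that differ only in an ending like _2 or _b are one class to them, and where a whole thing is asked for, a point or a joint stands for the part that bears it (a point fixed in the world has none). Each returns a list of dicts, best first, with "p" (0 to 1); they miss things now and then, are a little off and sometimes report something else, mostly with a low value. They report only what shows in the picture. A call takes as long as a camera call.
- optics.find_in(picture, name): "at" ([row, column] in pixels, amid what is visible of it).
- optics.masks_of(picture, name): "mask" (400x640 bool, what is visible of it) and "at" ([row, column] in pixels, amid what is visible of it).
- optics.place_of(picture, name): "at" ([row, column] in pixels: a listed point, or the origin of a listed thing).
The state is a dict: "time": time; "qpos": joint angles; "qvel": joint speeds; "joint_efforts": joint torques, N m; "eef_pos": TCP position; "ee_rot": TCP orientation; "ft_force": force on the tool from outside, world axes, zero at the start; "moment": the same for the moment, N m; "grip_width": finger opening in m; "grip_force": force on a finger pad.
Only numpy, scipy, OpenCV 4.12 (cv2) and the standard library are available. Lean on these libraries where they do the work, as an engineer would, in place of code of your own. Each camera call takes 0.05 s, during which the arm holds its last target. There are 200 camera calls.

## Working session

There is one attempt and no reset: what is moved stays moved. The work goes in short steps, Python scripts to look and compute and a tool call to move; the robot and the scene stay as the last step left them, time stands still between calls to the robot, and variables do not carry over. Pictures are saved under pics/ and viewed, at most 10 in all, crops included, and the job is handed in when it is done.

Besides the shell and the picture viewer there is one more tool, called after ">>>" as name(argument=value, ...), one argument or row to a line, values as JSON. play_rows: Moves the arm, as the interface text tells. Shifts and turns lie within -1 to 1; 1 stands for 0.12 m of shift or 45 degrees of turn. Its arguments: {"type":"object","properties":{"series":{"type":"array"},"grip":{"type":"number"},"force":{"type":"number"}},"required":["series"]}

```bash
ls; mkdir -p pics
cat > h.py <<'E'
import numpy as np,cv2
from scipy.spatial.transform import Rotation as Rn
from cell import monitor,optics,env
def ray(s,rc):
    K=s["camera_matrix"];R=np.array(s["R"]);t=np.array(s["t"])
    d=R.T@np.linalg.inv(K)@np.array([rc[1],rc[0],1.]);return -R.T@t,d
def onz(s,rc,z):
    c,d=ray(s,rc);return c+d*(z-c[2])/d[2]
def proj(s,X):
    K=np.array(s["camera_matrix"]);p=K@(np.array(s["R"])@np.array(X)+np.array(s["t"]));return p[1]/p[2],p[0]/p[2]
E
python3 - <<'E'
from h import *
st=monitor.get_state();print({k:np.round(v,3) for k,v in st.items()})
S={n:optics.snapshot(n) for n in("top","side")}
zs=dict(tote=.003,tote_grip=.077,pick_corner=.008,divider=.008,divider_tab=.078,section_a=.008,section_c=.008,section_d=.008,petri_dish=0,section_black=.003,tweezers=.003,objective_spare=0,loupe=0,section_red=0,bench_mat=0)
for n,s in S.items():
    cv2.imwrite(f"pics/{n}0.png",s["frame"][:,:,::-1])
    for k,z in zs.items():
        r=optics.place_of(s,k)
        for q in r[:2]: print(n,k,round(q["p"],2),np.round(q["at"]),np.round(onz(s,q["at"],z),3))
E
```

```text
pics
{'time': np.float64(0.0), 'qpos': array([ 1.095,  0.334,  0.04 ,  1.466, -0.013,  1.343, -0.058]), 'qvel': array([-0.003, -0.002,  0.001, -0.   ,  0.   ,  0.   , -0.001]), 'joint_efforts': array([ 1.0000e-03, -6.5855e+01,  1.3660e+00, -4.0556e+01,  1.7000e-02,
        1.3000e-02, -0.0000e+00]), 'eef_pos': array([ 0.239, -0.604,  0.404]), 'ee_rot': array([-3.14 ,  0.   ,  0.377]), 'ft_force': array([ 0.38 ,  1.09 , -0.031]), 'moment': array([-0.027, -0.028, -0.029]), 'grip_force': np.float64(0.0), 'grip_width': np.float64(0.086)}
top tote 0.58 [166. 381.] [ 0.591 -0.169  0.003]
top tote_grip 0.66 [158. 406.] [ 0.607 -0.225  0.077]
top tote_grip 0.61 [174. 394.] [ 0.563 -0.194  0.077]
top pick_corner 0.94 [197. 372.] [ 0.504 -0.144  0.008]
top pick_corner 0.22 [164. 381.] [ 0.599 -0.168  0.008]
top divider 0.46 [162. 379.] [ 0.604 -0.163  0.008]
top divider_tab 0.6 [165. 383.] [ 0.588 -0.164  0.078]
top section_a 0.66 [176. 392.] [ 0.565 -0.2    0.008]
top section_a 0.6 [148. 385.] [ 0.645 -0.18   0.008]
top section_c 0.66 [176. 392.] [ 0.565 -0.2    0.008]
top section_c 0.6 [148.
[... 1117 characters left out ...]
ction_c 0.46 [290. 376.] [ 0.644 -0.191  0.008]
side section_d 0.53 [266. 372.] [ 0.634 -0.124  0.008]
side section_d 0.46 [290. 376.] [ 0.644 -0.191  0.008]
side petri_dish 0.79 [190. 330.] [0.525 0.135 0.   ]
side petri_dish 0.16 [271. 310.] [ 0.496 -0.142  0.   ]
side section_black 0.6 [328. 258.] [ 0.403 -0.3    0.003]
side tweezers 0.69 [300. 243.] [ 0.361 -0.235  0.003]
side objective_spare 0.66 [216. 327.] [0.525 0.034 0.   ]
side loupe 0.7 [324. 356.] [ 0.602 -0.272  0.   ]
side loupe 0.56 [162. 319.] [0.488 0.248 0.   ]
side section_red 0.44 [152. 340.] [ 0.545  0.301 -0.   ]
side bench_mat 0.68 [321. 357.] [ 0.604 -0.267  0.   ]
side bench_mat 0.6 [280. 350.] [ 0.587 -0.162  0.   ]
```

Run:
```python
import cv2,numpy as np
a=cv2.imread("pics/top0.png")[110:260,260:460];b=cv2.imread("pics/side0.png")[180:350,220:430]
cv2.imwrite("pics/c0.png",np.vstack([cv2.resize(a,(400,300),interpolation=2),cv2.resize(b,(400,300),interpolation=2)]))
```

```text
(no output)
```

View pics/top0.png

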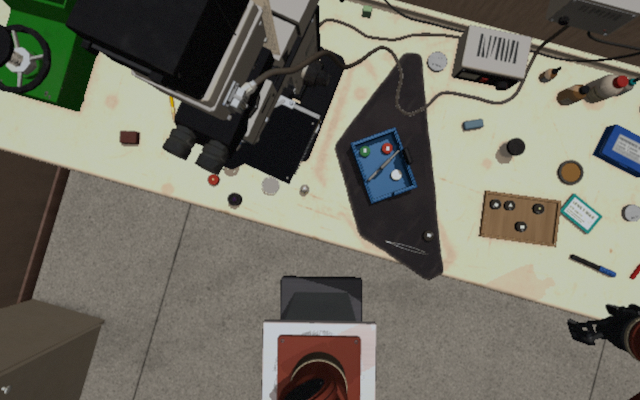

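View pics/side0.png

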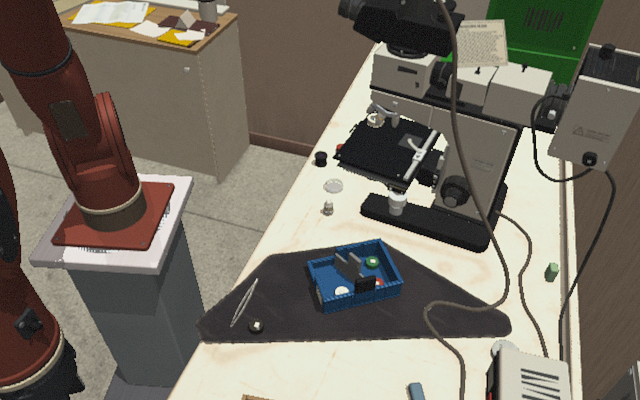

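View pics/c0.png

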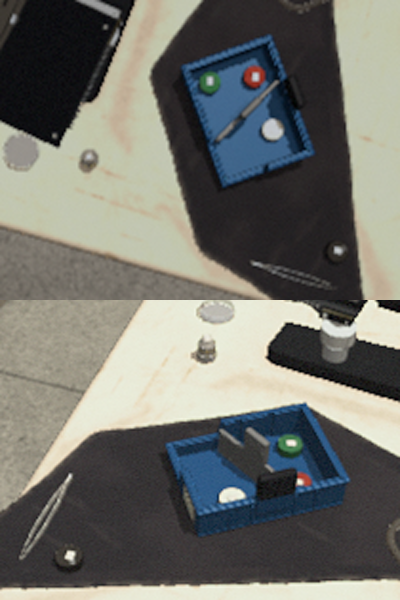

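The tote (blue) is at about (166,381) in the top view. The green and red sections are in the far half and cream in the near half. The grip is on its right, at (158,406). Next I'll move above the tote for a wrist view.

```bash
cat >> h.py <<'E'
import json
def plan(pos,rpy,n=None,cur=None,smax=.034,amax=.11):
    st=monitor.get_state() if cur is None else dict(eef_pos=cur[0],ee_rot=cur[1])
    p0=np.array(st["eef_pos"]);R0=Rn.from_euler("xyz",st["ee_rot"]);R1=Rn.from_euler("xyz",rpy)
    w=(R0.inv()*R1).as_rotvec();d=np.array(pos)-p0
    n=n or int(np.ceil(max(np.linalg.norm(d)/smax,np.linalg.norm(w)/amax,1)))
    rows=[];p=p0;R=R0
    for i in range(1,n+1):
        q=p0+d*i/n
        s=np.round(R.inv().apply(q-p)/.12,3);t=np.round((R.inv()*(R0*Rn.from_rotvec(w*i/n))).as_rotvec()/(np.pi/4),3)
        rows.append({k:float(v) for k,v in zip(("tx","ty","tz","wx","wy","wz"),[*s,*t]) if abs(v)>1e-9})
        p=p+R.apply(s*.12);R=R*Rn.from_rotvec(t*np.pi/4)
    print(n)
    for i in range(0,n,10): print(json.dumps(rows[i:i+10]).replace('"',''))
E
python3 -c "
from h import *
plan([.55,-.19,.42],[np.pi,0,1.868])"
```

```text
16
[{tx: 0.23, ty: -0.141, tz: -0.008, wz: -0.119}, {tx: 0.242, ty: -0.119, tz: -0.008, wz: -0.118}, {tx: 0.252, ty: -0.096, tz: -0.008, wz: -0.119}, {tx: 0.26, ty: -0.072, tz: -0.008, wz: -0.119}, {tx: 0.266, ty: -0.048, tz: -0.008, wz: -0.118}, {tx: 0.269, ty: -0.023, tz: -0.008, wz: -0.119}, {tx: 0.269, ty: 0.002, tz: -0.008, wz: -0.119}, {tx: 0.269, ty: 0.028, tz: -0.008, wz: -0.118}, {tx: 0.264, ty: 0.052, tz: -0.008, wz: -0.119}, {tx: 0.259, ty: 0.077, tz: -0.007, wz: -0.119}]
[{tx: 0.25, ty: 0.101, tz: -0.008, wz: -0.118}, {tx: 0.24, ty: 0.123, tz: -0.008, wz: -0.119}, {tx: 0.228, ty: 0.145, tz: -0.008, wz: -0.119}, {tx: 0.213, ty: 0.166, tz: -0.008, wz: -0.118}, {tx: 0.196, ty: 0.185, tz: -0.008, wz: -0.119}, {tx: 0.179, ty: 0.202, tz: -0.008, wz: -0.119}]
```

>>> play_rows(
  series=[
    {"tx": 0.23,"ty": -0.14,"tz": -0.01,"wz": -0.12},
    {"tx": 0.24,"ty": -0.12,"tz": -0.01,"wz": -0.12},
    {"tx": 0.25,"ty": -0.1,"tz": -0.01,"wz": -0.12},
    {"tx": 0.26,"ty": -0.07,"tz": -0.01,"wz": -0.12},
    {"tx": 0.27,"ty": -0.05,"tz": -0.01,"wz": -0.12},
    {"tx": 0.27,"ty": -0.02,"tz": -0.01,"wz": -0.12},
    {"tx": 0.27,"ty": 0,"tz": -0.01,"wz": -0.12},
    {"tx": 0.27,"ty": 0.03,"tz": -0.01,"wz": -0.12},
    {"tx": 0.26,"ty": 0.05,"tz": -0.01,"wz": -0.12},
    {"tx": 0.26,"ty": 0.08,"tz": -0.01,"wz": -0.12},
  ],
  grip=1,
)

```text
$.series[0]: bad value
```

>>> play_rows(
  series=[
    {"tx": 0.25,"ty": 0.1,"wz": -0.12},
    {"tx": 0.24,"ty": 0.12,"wz": -0.12},
    {"tx": 0.23,"ty": 0.15,"wz": -0.12},
    {"tx": 0.21,"ty": 0.17,"wz": -0.12},
    {"tx": 0.2,"ty": 0.19,"wz": -0.12},
    {"tx": 0.18,"ty": 0.2,"wz": -0.12},
    {},
    {},
    {},
  ],
)

```text
$.series[0]: bad value
```

```bash
cat >> h.py <<'E'
def wpose():
    st=monitor.get_state();T=np.eye(4);T[:3,:3]=Rn.from_euler("xyz",st["ee_rot"]).as_matrix();T[:3,3]=st["eef_pos"];return T
def wsnap():
    T=wpose();s=optics.snapshot("wrist");s["Tc"]=T@np.array(s["T_tool_cam"]);return s
def wonz(s,rc,z):
    K=np.array(s["camera_matrix"]);x=(rc[1]-K[0,2])/K[0,0];y=(rc[0]-K[1,2])/K[1,1];r=np.hypot(x,y)+1e-12
    d=s["Tc"][:3,:3]@np.array([np.sin(r)*x/r,np.sin(r)*y/r,np.cos(r)]);c=s["Tc"][:3,3];return c+d*(z-c[2])/d[2]
def wproj(s,X):
    K=np.array(s["camera_matrix"]);p=s["Tc"][:3,:3].T@(np.array(X)-s["Tc"][:3,3]);th=np.arctan2(np.hypot(p[0],p[1]),p[2]);u=p[:2]/np.hypot(p[0],p[1])*th
    return u[1]*K[1,1]+K[1,2],u[0]*K[0,0]+K[0,2]
E
python3 - <<'E'
from h import *
st=monitor.get_state();print(np.round(st["eef_pos"],3),np.round(st["ee_rot"],3),np.round(st["qpos"],2))
s=wsnap();cv2.imwrite("pics/w1.png",s["frame"][:,:,::-1])
for k,z in dict(tote=.003,tote_grip=.077,pick_corner=.008,divider=.008,divider_tab=.078,section_a=.008).items():
  for q in optics.place_of(s,k)[:3]: print(k,round(q["p"],2),np.round(q["at"]),np.round(wonz(s,q["at"],z),3))
E
```

```text
[ 0.239 -0.604  0.405] [-3.142 -0.     0.377] [ 1.09  0.33  0.04  1.47 -0.01  1.34 -0.06]
divider 0.22 [  2. 118.] [ 0.363 -0.248  0.008]
```

View pics/w1.png

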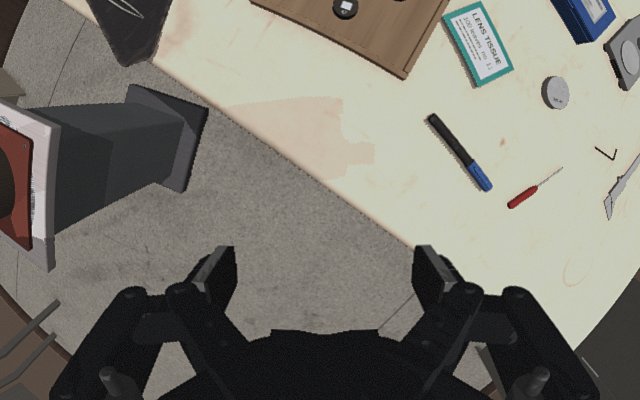

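The arm hasn't moved: the rows apparently need all six keys. The wrist view just shows the bench's right part.

>>> play_rows(
  series=[
    {"tx": 0.23,"ty": -0.14,"tz": -0.01,"wx": 0,"wy": 0,"wz": -0.12},
    {"tx": 0.24,"ty": -0.12,"tz": -0.01,"wx": 0,"wy": 0,"wz": -0.12},
    {"tx": 0.25,"ty": -0.1,"tz": -0.01,"wx": 0,"wy": 0,"wz": -0.12},
    {"tx": 0.26,"ty": -0.07,"tz": -0.01,"wx": 0,"wy": 0,"wz": -0.12},
    {"tx": 0.27,"ty": -0.05,"tz": -0.01,"wx": 0,"wy": 0,"wz": -0.12},
    {"tx": 0.27,"ty": -0.02,"tz": -0.01,"wx": 0,"wy": 0,"wz": -0.12},
    {"tx": 0.27,"ty": 0,"tz": -0.01,"wx": 0,"wy": 0,"wz": -0.12},
    {"tx": 0.27,"ty": 0.03,"tz": -0.01,"wx": 0,"wy": 0,"wz": -0.12},
    {"tx": 0.26,"ty": 0.05,"tz": -0.01,"wx": 0,"wy": 0,"wz": -0.12},
    {"tx": 0.26,"ty": 0.08,"tz": -0.01,"wx": 0,"wy": 0,"wz": -0.12},
  ],
  grip=1,
)

```text
time: 2.78
eef_pos: [0.4329, -0.343, 0.417]
ee_rot: [3.141, 0.0, 1.324]
ft_force: [0.5, -0.5, 0.5]
grip_width: 0.0855
grip_force: 0.0
```

>>> play_rows(
  series=[
    {"tx": 0.25,"ty": 0.1,"tz": 0,"wx": 0,"wy": 0,"wz": -0.12},
    {"tx": 0.24,"ty": 0.12,"tz": 0,"wx": 0,"wy": 0,"wz": -0.12},
    {"tx": 0.23,"ty": 0.15,"tz": 0,"wx": 0,"wy": 0,"wz": -0.12},
    {"tx": 0.21,"ty": 0.17,"tz": 0,"wx": 0,"wy": 0,"wz": -0.12},
    {"tx": 0.2,"ty": 0.19,"tz": 0,"wx": 0,"wy": 0,"wz": -0.12},
    {"tx": 0.18,"ty": 0.2,"tz": 0,"wx": 0,"wy": 0,"wz": -0.12},
    {"tx": 0,"ty": 0,"tz": 0,"wx": 0,"wy": 0,"wz": 0},
  ],
)

```text
time: 3.37
eef_pos: [0.5507, -0.1799, 0.4169]
ee_rot: [3.139, -0.002, 1.899]
ft_force: [0.2, 0.5, 0.6]
grip_width: 0.085
grip_force: 0.0
```

```bash
sed -i 's/ if abs(v)>1e-9})/})/' h.py; sed -i "s/print(json.dumps(rows\[i:i+10\]).replace('\"',''))/print(json.dumps(rows[i:i+10]))/" h.py
cat > look.py <<'E'
from h import *
import sys
st=monitor.get_state();print(round(float(st["time"]),2),np.round(st["eef_pos"],4),np.round(st["ee_rot"],3),np.round(st["qpos"],2),st["grip_width"])
s=wsnap();cv2.imwrite(f"pics/{sys.argv[1]}.png",s["frame"][:,:,::-1])
for k,z in dict(tote=.003,tote_grip=.077,pick_corner=.008,divider=.008,divider_tab=.078,section_a=.008).items():
  for q in optics.place_of(s,k)[:3]: print(k,round(q["p"],2),np.round(q["at"]),np.round(wonz(s,q["at"],z),3))
E
python3 look.py w2
```

```text
3.37 [ 0.5507 -0.1799  0.4169] [ 3.139e+00 -2.000e-03  1.899e+00] [ 0.62  0.22 -0.45  1.61  0.09  1.34  0.49] 0.08504888191788783
tote 0.94 [170. 357.] [ 0.592 -0.169  0.003]
tote_grip 0.6 [236. 364.] [ 0.612 -0.225  0.077]
pick_corner 0.76 [127. 291.] [ 0.497 -0.144  0.008]
divider 0.6 [169. 358.] [ 0.592 -0.167  0.008]
divider_tab 0.7 [182. 365.] [ 0.592 -0.167  0.078]
section_a 0.97 [146. 401.] [ 0.634 -0.121  0.008]
section_a 0.79 [193. 327.] [ 0.566 -0.209  0.008]
section_a 0.77 [194. 394.] [ 0.648 -0.183  0.008]
```

View pics/w2.png

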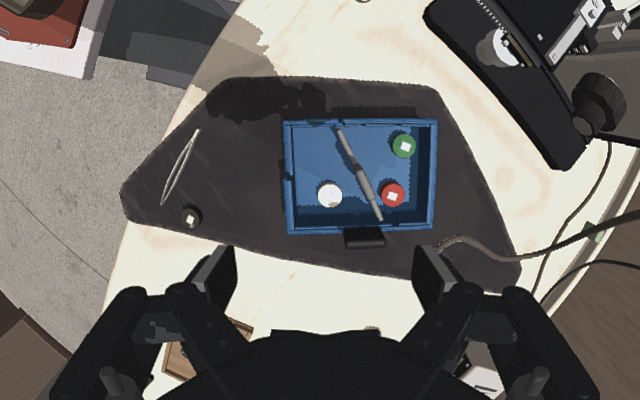

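The tote is upright in the view and the three sections are visible, but the divider looks skewed, running from (340,130) to (380,220). I'll measure it more closely.

Run:
```python
from h import *
s=wsnap();print(s["Tc"][:3,3].round(3),s["Tc"][:3,:3].round(2).tolist())
im=s["frame"][100:260,270:450,::-1].copy()
cv2.imwrite("pics/w2c.png",cv2.resize(im,(675,600),interpolation=cv2.INTER_CUBIC))
for n in("divider","divider_tab","tote","tote_grip"):
  for m in optics.masks_of(s,n)[:1]:
    (cx,cy),(w,h),a=cv2.minAreaRect(np.argwhere(m["mask"])[:,::-1].astype(np.float32));print(n,m["p"],cx,cy,w,h,a)
    b=cv2.boxPoints(((cx,cy),(w,h),a));
    for z in(.05,.09): print(z,[wonz(s,(q[1],q[0]),z)[:2].round(3).tolist() for q in b])
```

```text
[ 0.525 -0.121  0.386] [[0.95, 0.29, 0.08], [0.31, -0.92, -0.26], [-0.0, 0.28, -0.96]]
divider 0.77 366.4117736816406 165.55722045898438 101.5184097290039 9.705862045288086 63.749752044677734
0.05 [[0.545, -0.129], [0.553, -0.121], [0.636, -0.203], [0.628, -0.211]]
0.09 [[0.543, -0.128], [0.55, -0.121], [0.623, -0.193], [0.616, -0.2]]
divider_tab 0.88 366.7000427246094 166.39999389648438 100.623046875 9.838699340820312 63.43495178222656
0.05 [[0.546, -0.13], [0.554, -0.122], [0.637, -0.203], [0.629, -0.211]]
0.09 [[0.544, -0.129], [0.55, -0.122], [0.623, -0.193], [0.616, -0.2]]
tote 0.83 365.0 175.5 131.0 156.0 90.0
0.05 [[0.487, -0.133], [0.651, -0.076], [0.714, -0.223], [0.53, -0.279]]
0.09 [[0.492, -0.131], [0.636, -0.081], [0.692, -0.211], [0.529, -0.26]]
tote_grip 0.89 366.6141662597656 175.60794067382812 131.36598205566406 155.96762084960938 88.40885925292969
0.05 [[0.488, -0.135], [0.65, -0.073], [0.718, -0.219], [0.535, -0.281]]
0.09 [[0.492, -0.133], [0.635, -0.079], [0.695, -0.207], [0.533, -0.262]]
```

View pics/w2c.png

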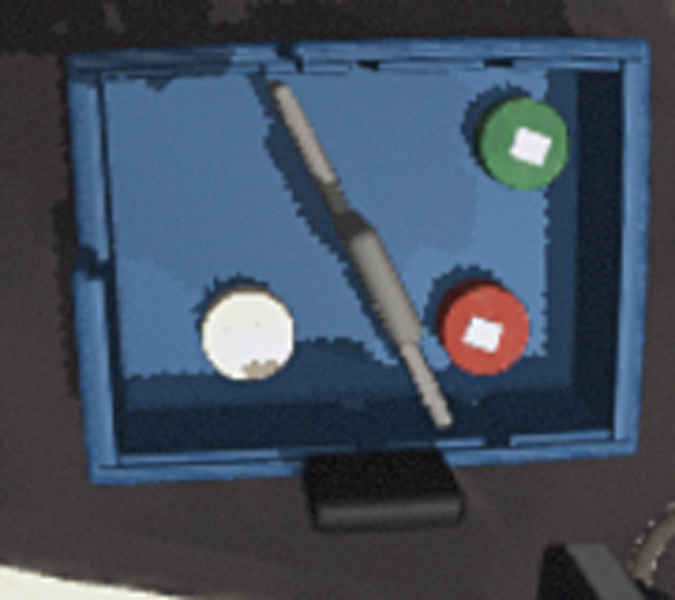

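The divider has come out of its slots and stands skewed, about 28° off. I'll align the gripper with its actual direction.

Run:
```python
from h import *
s=wsnap()
f=lambda x,y,z:wonz(s,(100+y/3.75,270+x/3.75),z)
a,b=f(278,88,.051),f(445,422,.051);print(a,b,(a+b)/2,np.linalg.norm(a-b),np.degrees(np.arctan2(*(b-a)[1::-1])))
a,b=f(358,228,.09),f(407,342,.09);print(a,b,(a+b)/2,np.linalg.norm(a-b),np.degrees(np.arctan2(*(b-a)[1::-1])))
# tote rim corners
for c in[(68,58),(648,45),(635,450),(92,480)]: print(f(*c,.055).round(4))
for c in[(383,455-455+455)]:pass
print("grip",f(375,455,.095),f(460,490,.095),f(305,460,.095))
plan([.5905,-.166,.30],[np.pi,0,2.363])
plan([.5905,-.166,.233],[np.pi,0,2.363],cur=([.5905,-.166,.30],[np.pi,0,2.363]))
```

```text
[ 0.55087074 -0.12730755  0.051     ] [ 0.63273016 -0.20702317  0.051     ] [ 0.59180045 -0.16716536  0.051     ] 0.11426086829859189 -44.2398342642549
[ 0.57919465 -0.15423524  0.09      ] [ 0.60211657 -0.17900103  0.09      ] [ 0.59065561 -0.16661813  0.09      ] 0.03374549892903224 -47.214267330314726
[ 0.4913 -0.1371  0.055 ]
[ 0.6504 -0.0774  0.055 ]
[ 0.6953 -0.196   0.055 ]
[ 0.5343 -0.2569  0.055 ]
grip [ 0.60372255 -0.21020521  0.095     ] [ 0.63013752 -0.21277942  0.095     ] [ 0.58607951 -0.21727027  0.095     ]
5
[{"tx": 0.011, "ty": 0.079, "tz": 0.195, "wx": -0.0, "wy": 0.0, "wz": -0.122}, {"tx": 0.004, "ty": 0.079, "tz": 0.194, "wx": -0.0, "wy": 0.0, "wz": -0.122}, {"tx": -0.004, "ty": 0.08, "tz": 0.195, "wx": -0.0, "wy": 0.0, "wz": -0.122}, {"tx": -0.011, "ty": 0.079, "tz": 0.194, "wx": -0.0, "wy": 0.0, "wz": -0.122}, {"tx": -0.019, "ty": 0.077, "tz": 0.195, "wx": -0.0, "wy": 0.0, "wz": -0.122}]
2
[{"tx": 0.0, "ty": -0.0, "tz": 0.279, "wx": 0.0, "wy": 0.0, "wz": 0.0}, {"tx": 0.0, "ty": -0.0, "tz": 0.279, "wx": 0.0, "wy": 0.0, "wz": 0.0}]
```

>>> play_rows(
  series=[
    {"tx": 0.01,"ty": 0.08,"tz": 0.2,"wx": 0,"wy": 0,"wz": -0.12},
    {"tx": 0,"ty": 0.08,"tz": 0.2,"wx": 0,"wy": 0,"wz": -0.12},
    {"tx": 0,"ty": 0.08,"tz": 0.2,"wx": 0,"wy": 0,"wz": -0.12},
    {"tx": -0.01,"ty": 0.08,"tz": 0.2,"wx": 0,"wy": 0,"wz": -0.12},
    {"tx": -0.02,"ty": 0.08,"tz": 0.2,"wx": 0,"wy": 0,"wz": -0.12},
    {"tx": 0,"ty": 0,"tz": 0,"wx": 0,"wy": 0,"wz": 0},
    {"tx": 0,"ty": 0,"tz": 0,"wx": 0,"wy": 0,"wz": 0},
  ],
)

```text
time: 4.6
eef_pos: [0.591, -0.1654, 0.2958]
ee_rot: [-3.141, -0.003, 2.354]
ft_force: [0.0, -0.0, -0.6]
grip_width: 0.0855
grip_force: 0.0
```

Run:
```python
from h import *
print(monitor.get_state()["ee_rot"])
s=wsnap()
for n in("divider","divider_tab"):
  for q in optics.place_of(s,n)[:2]: print(n,q["p"],q["at"],wonz(s,q["at"],.008 if n=="divider" else .078).round(4))
for m in optics.masks_of(s,"divider")[:1]:
    (cx,cy),(w,h),a=cv2.minAreaRect(np.argwhere(m["mask"])[:,::-1].astype(np.float32))
    for z in(.051,): print(z,[wonz(s,(q[1],q[0]),z)[:2].round(4).tolist() for q in cv2.boxPoints(((cx,cy),(w,h),a))])
plan([.591,-.1665,.234],[np.pi,0,2.36])
```

```text
[-3.14074573e+00 -2.68684909e-03  2.35416732e+00]
divider_tab 0.58 [224.0, 319.6] [ 0.5897 -0.1683  0.078 ]
0.051 [[0.5446, -0.1297], [0.553, -0.1215], [0.6357, -0.2038], [0.6261, -0.2134]]
2
[{"tx": 0.001, "ty": -0.003, "tz": 0.269, "wx": 0.001, "wy": 0.002, "wz": -0.004}, {"tx": 0.0, "ty": -0.002, "tz": 0.27, "wx": 0.0, "wy": 0.001, "wz": -0.004}]
```

>>> play_rows(
  series=[
    {"tx": 0,"ty": 0,"tz": 0.18,"wx": 0,"wy": 0,"wz": 0},
    {"tx": 0,"ty": 0,"tz": 0.18,"wx": 0,"wy": 0,"wz": 0},
    {"tx": 0,"ty": 0,"tz": 0.16,"wx": 0,"wy": 0,"wz": 0},
    {"tx": 0,"ty": 0,"tz": 0,"wx": 0,"wy": 0,"wz": 0},
  ],
)

```text
time: 5.13
eef_pos: [0.5899, -0.166, 0.232]
ee_rot: [-3.139, -0.003, 2.354]
ft_force: [-1.4, -0.3, -0.6]
grip_width: 0.0853
grip_force: 0.0
```

>>> play_rows(
  series=[
    {"tx": 0,"ty": 0,"tz": 0,"wx": 0,"wy": 0,"wz": 0},
    {"tx": 0,"ty": 0,"tz": 0,"wx": 0,"wy": 0,"wz": 0},
    {"tx": 0,"ty": 0,"tz": 0,"wx": 0,"wy": 0,"wz": 0},
    {"tx": 0,"ty": 0,"tz": 0,"wx": 0,"wy": 0,"wz": 0},
    {"tx": 0,"ty": 0,"tz": 0,"wx": 0,"wy": 0,"wz": 0},
    {"tx": 0,"ty": 0,"tz": 0,"wx": 0,"wy": 0,"wz": 0},
    {"tx": 0,"ty": 0,"tz": 0,"wx": 0,"wy": 0,"wz": 0},
    {"tx": 0,"ty": 0,"tz": 0,"wx": 0,"wy": 0,"wz": 0},
    {"tx": 0,"ty": 0,"tz": 0,"wx": 0,"wy": 0,"wz": 0},
    {"tx": 0,"ty": 0,"tz": 0,"wx": 0,"wy": 0,"wz": 0},
  ],
  grip=-1,
  force=30,
)

```text
time: 5.97
eef_pos: [0.5915, -0.1656, 0.2349]
ee_rot: [3.141, 0.001, 2.356]
ft_force: [-0.6, -0.1, 5.3]
grip_width: 0.0086
grip_force: 32.6
```

Run:
```python
from h import *
s=optics.snapshot("top")
for n,rc in dict(trayTL=(192,484),trayBL=(236,480),trayTR=(196,560),eraser=(125,473),cap=(148,520),matR=(150,430),psu=(85,455)).items(): print(n,onz(s,rc,.02 if 'tray' in n else 0).round(3))
P=[np.pi,0,2.356]
plan([.5905,-.166,.345],P)
plan([.60,-.40,.345],P,cur=([.5905,-.166,.345],P))
```

```text
trayTL [ 0.523 -0.454  0.02 ]
trayBL [ 0.4   -0.443  0.02 ]
trayTR [ 0.515 -0.664  0.02 ]
eraser [ 0.714 -0.429  0.   ]
cap [ 0.65  -0.563  0.   ]
matR [ 0.641 -0.308  0.   ]
psu [ 0.828 -0.378  0.   ]
4
[{"tx": 0.001, "ty": -0.002, "tz": -0.229, "wx": 0.0, "wy": 0.0, "wz": -0.0}, {"tx": 0.001, "ty": -0.002, "tz": -0.23, "wx": 0.0, "wy": 0.0, "wz": -0.0}, {"tx": 0.0, "ty": -0.002, "tz": -0.229, "wx": 0.0, "wy": 0.001, "wz": -0.0}, {"tx": 0.001, "ty": -0.002, "tz": -0.23, "wx": 0.0, "wy": -0.0, "wz": -0.0}]
7
[{"tx": -0.205, "ty": -0.189, "tz": -0.0, "wx": 0.0, "wy": 0.0, "wz": 0.0}, {"tx": -0.205, "ty": -0.189, "tz": -0.0, "wx": 0.0, "wy": 0.0, "wz": 0.0}, {"tx": -0.205, "ty": -0.189, "tz": -0.0, "wx": 0.0, "wy": 0.0, "wz": 0.0}, {"tx": -0.205, "ty": -0.189, "tz": -0.0, "wx": 0.0, "wy": 0.0, "wz": 0.0}, {"tx": -0.205, "ty": -0.189, "tz": -0.0, "wx": 0.0, "wy": 0.0, "wz": 0.0}, {"tx": -0.205, "ty": -0.189, "tz": -0.0, "wx": 0.0, "wy": 0.0, "wz": 0.0}, {"tx": -0.205, "ty": -0.189, "tz": -0.0, "wx": 0.0, "wy": 0.0, "wz": 0.0}]
```

>>> play_rows(
  series=[
    {"tx": 0,"ty": 0,"tz": -0.1,"wx": 0,"wy": 0,"wz": 0},
    {"tx": 0,"ty": 0,"tz": -0.1,"wx": 0,"wy": 0,"wz": 0},
    {"tx": 0,"ty": 0,"tz": -0.1,"wx": 0,"wy": 0,"wz": 0},
    {"tx": 0,"ty": 0,"tz": -0.1,"wx": 0,"wy": 0,"wz": 0},
    {"tx": 0,"ty": 0,"tz": -0.1,"wx": 0,"wy": 0,"wz": 0},
    {"tx": 0,"ty": 0,"tz": -0.1,"wx": 0,"wy": 0,"wz": 0},
    {"tx": 0,"ty": 0,"tz": -0.15,"wx": 0,"wy": 0,"wz": 0},
    {"tx": 0,"ty": 0,"tz": -0.15,"wx": 0,"wy": 0,"wz": 0},
    {"tx": 0,"ty": 0,"tz": -0.1,"wx": 0,"wy": 0,"wz": 0},
  ],
)

```text
time: 6.77
eef_pos: [0.5915, -0.1655, 0.357]
ee_rot: [3.141, 0.002, 2.356]
ft_force: [0.5, 0.0, -0.5]
grip_width: 0.0089
grip_force: 31.6
```

>>> play_rows(
  series=[
    {"tx": -0.19,"ty": -0.17,"tz": 0,"wx": 0,"wy": 0,"wz": 0},
    {"tx": -0.19,"ty": -0.17,"tz": 0,"wx": 0,"wy": 0,"wz": 0},
    {"tx": -0.19,"ty": -0.17,"tz": 0,"wx": 0,"wy": 0,"wz": 0},
    {"tx": -0.19,"ty": -0.17,"tz": 0,"wx": 0,"wy": 0,"wz": 0},
    {"tx": -0.19,"ty": -0.17,"tz": 0,"wx": 0,"wy": 0,"wz": 0},
    {"tx": -0.19,"ty": -0.17,"tz": 0,"wx": 0,"wy": 0,"wz": 0},
    {"tx": -0.19,"ty": -0.17,"tz": 0,"wx": 0,"wy": 0,"wz": 0},
    {"tx": -0.19,"ty": -0.17,"tz": 0,"wx": 0,"wy": 0,"wz": 0},
    {"tx": 0,"ty": 0,"tz": 0,"wx": 0,"wy": 0,"wz": 0},
    {"tx": 0,"ty": 0,"tz": 0,"wx": 0,"wy": 0,"wz": 0},
  ],
)

```text
time: 7.6
eef_pos: [0.6039, -0.4125, 0.3538]
ee_rot: [-3.141, -0.001, 2.352]
ft_force: [0.6, 1.2, -1.1]
grip_width: 0.0082
grip_force: 31.6
```

>>> play_rows(
  series=[
    {"tx": 0,"ty": 0,"tz": 0.2,"wx": 0,"wy": 0,"wz": 0},
    {"tx": 0,"ty": 0,"tz": 0.2,"wx": 0,"wy": 0,"wz": 0},
    {"tx": 0,"ty": 0,"tz": 0.2,"wx": 0,"wy": 0,"wz": 0},
    {"tx": 0,"ty": 0,"tz": 0.2,"wx": 0,"wy": 0,"wz": 0},
    {"tx": 0,"ty": 0,"tz": 0.12,"wx": 0,"wy": 0,"wz": 0},
    {"tx": 0,"ty": 0,"tz": 0.08,"wx": 0,"wy": 0,"wz": 0},
    {"tx": 0,"ty": 0,"tz": 0,"wx": 0,"wy": 0,"wz": 0},
    {"tx": 0,"ty": 0,"tz": 0,"wx": 0,"wy": 0,"wz": 0},
  ],
)

```text
time: 8.27
eef_pos: [0.6052, -0.4097, 0.2351]
ee_rot: [3.141, 0.0, 2.356]
ft_force: [0.1, -0.3, 0.6]
grip_width: 0.0086
grip_force: 31.6
```

>>> play_rows(
  series=[
    {"tx": 0,"ty": 0,"tz": 0.03,"wx": 0,"wy": 0,"wz": 0},
    {"tx": 0,"ty": 0,"tz": 0.02,"wx": 0,"wy": 0,"wz": 0},
    {"tx": 0,"ty": 0,"tz": 0.01,"wx": 0,"wy": 0,"wz": 0},
    {"tx": 0,"ty": 0,"tz": 0,"wx": 0,"wy": 0,"wz": 0},
    {"tx": 0,"ty": 0,"tz": 0,"wx": 0,"wy": 0,"wz": 0},
  ],
)

```text
time: 8.68
eef_pos: [0.6048, -0.41, 0.2274]
ee_rot: [3.142, 0.0, 2.356]
ft_force: [0.6, -0.8, -0.8]
grip_width: 0.0087
grip_force: 31.6
```

>>> play_rows(
  series=[
    {"tx": 0,"ty": 0,"tz": 0.01,"wx": 0,"wy": 0,"wz": 0},
    {"tx": 0,"ty": 0,"tz": 0.01,"wx": 0,"wy": 0,"wz": 0},
    {"tx": 0,"ty": 0,"tz": 0,"wx": 0,"wy": 0,"wz": 0},
    {"tx": 0,"ty": 0,"tz": 0,"wx": 0,"wy": 0,"wz": 0},
  ],
)

```text
time: 9.02
eef_pos: [0.605, -0.41, 0.2271]
ee_rot: [3.142, 0.001, 2.356]
ft_force: [-5.5, 2.9, 12.6]
grip_width: 0.0086
grip_force: 33.7
```

>>> play_rows(
  series=[
    {"tx": 0,"ty": 0,"tz": -0.01,"wx": 0,"wy": 0,"wz": 0},
    {"tx": 0,"ty": 0,"tz": 0,"wx": 0,"wy": 0,"wz": 0},
  ],
)

```text
time: 9.18
eef_pos: [0.605, -0.4101, 0.2271]
ee_rot: [3.141, 0.001, 2.356]
ft_force: [-2.6, 1.8, 6.3]
grip_width: 0.0087
grip_force: 32.7
```

>>> play_rows(
  series=[
    {"tx": 0,"ty": 0,"tz": 0,"wx": 0,"wy": 0,"wz": 0},
    {"tx": 0,"ty": 0,"tz": 0,"wx": 0,"wy": 0,"wz": 0},
    {"tx": 0,"ty": 0,"tz": 0,"wx": 0,"wy": 0,"wz": 0},
    {"tx": 0,"ty": 0,"tz": 0,"wx": 0,"wy": 0,"wz": 0},
    {"tx": 0,"ty": 0,"tz": 0,"wx": 0,"wy": 0,"wz": 0},
    {"tx": 0,"ty": 0,"tz": 0,"wx": 0,"wy": 0,"wz": 0},
    {"tx": 0,"ty": 0,"tz": 0,"wx": 0,"wy": 0,"wz": 0},
    {"tx": 0,"ty": 0,"tz": 0,"wx": 0,"wy": 0,"wz": 0},
  ],
  grip=1,
)

```text
time: 9.85
eef_pos: [0.6048, -0.41, 0.2259]
ee_rot: [3.142, -0.0, 2.356]
ft_force: [0.0, 0.4, -0.7]
grip_width: 0.0849
grip_force: 0.0
```

>>> play_rows(
  series=[
    {"tx": 0,"ty": 0,"tz": -0.1,"wx": 0,"wy": 0,"wz": 0},
    {"tx": 0,"ty": 0,"tz": -0.2,"wx": 0,"wy": 0,"wz": 0},
    {"tx": 0,"ty": 0,"tz": -0.3,"wx": 0,"wy": 0,"wz": 0},
    {"tx": 0,"ty": 0,"tz": -0.3,"wx": 0,"wy": 0,"wz": 0},
    {"tx": 0,"ty": 0,"tz": -0.2,"wx": 0,"wy": 0,"wz": 0},
    {"tx": 0,"ty": 0,"tz": 0,"wx": 0,"wy": 0,"wz": 0},
  ],
)

```text
time: 10.35
eef_pos: [0.6059, -0.4102, 0.3664]
ee_rot: [3.139, 0.01, 2.356]
ft_force: [-0.2, -0.2, 1.0]
grip_width: 0.0854
grip_force: 0.0
```

Run:
```python
from h import *
a=optics.snapshot("top");b=optics.snapshot("side")
for s in(a,b):
  for q in optics.place_of(s,"divider")[:2]: print(q["p"],q["at"],onz(s,q["at"],0.002).round(3))
st=monitor.get_state();print(st["eef_pos"],st["ee_rot"],st["qpos"].round(2))
cv2.imwrite("pics/d.png",np.hstack([cv2.resize(a["frame"][110:260,350:550],(400,300)),cv2.resize(b["frame"][250:400,250:450],(400,300))])[:,:,::-1])
```

```text
0.83 [387.6, 358.6] [ 0.609 -0.41   0.002]
[ 0.6045222  -0.40985422  0.35729026] [-3.14122237e+00 -1.18290642e-03  2.35603425e+00] [ 0.8   0.56 -0.4   1.28  0.21  1.35  1.19]
```

View pics/d.png

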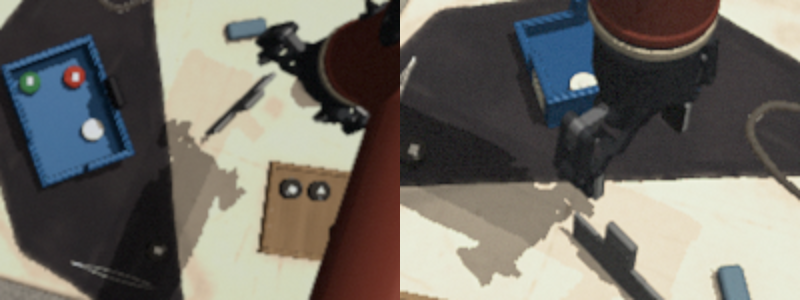

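The divider stands alone on the bench, at about (240,105) in the left crop, clear of the tote and tray. Next is the tote grip.

Run:
```python
from h import *
plan([.615,-.2255,.33],[np.pi,0,.36])
```

```text
19
[{"tx": 0.054, "ty": 0.06, "tz": 0.012, "wx": -0.0, "wy": -0.0, "wz": 0.134}, {"tx": 0.06, "ty": 0.055, "tz": 0.012, "wx": -0.0, "wy": -0.0, "wz": 0.134}, {"tx": 0.065, "ty": 0.048, "tz": 0.012, "wx": -0.0, "wy": -0.0, "wz": 0.133}, {"tx": 0.07, "ty": 0.04, "tz": 0.012, "wx": -0.0, "wy": -0.0, "wz": 0.134}, {"tx": 0.074, "ty": 0.034, "tz": 0.012, "wx": -0.0, "wy": -0.0, "wz": 0.134}, {"tx": 0.077, "ty": 0.025, "tz": 0.012, "wx": -0.001, "wy": -0.0, "wz": 0.134}, {"tx": 0.079, "ty": 0.017, "tz": 0.012, "wx": 0.0, "wy": -0.0, "wz": 0.133}, {"tx": 0.081, "ty": 0.008, "tz": 0.012, "wx": 0.0, "wy": -0.0, "wz": 0.134}, {"tx": 0.081, "ty": 0.001, "tz": 0.012, "wx": 0.0, "wy": -0.0, "wz": 0.134}, {"tx": 0.08, "ty": -0.009, "tz": 0.012, "wx": -0.0, "wy": -0.0, "wz": 0.134}]
[{"tx": 0.079, "ty": -0.017, "tz": 0.012, "wx": -0.0, "wy": -0.0, "wz": 0.133}, {"tx": 0.078, "ty": -0.025, "tz": 0.012, "wx": -0.0, "wy": -0.0, "wz": 0.134}, {"tx": 0.074, "ty": -0.032, "tz": 0.012, "wx": -0.0, "wy": -0.0, "wz": 0.134}, {"tx": 0.07, "ty": -0.041, "tz": 0.012, "wx": -0.0, "wy": -0.0, "wz": 0.134}, {"tx": 0.065, "ty": -0.048, "tz": 0.012, "wx": -0.001, "wy": -0.0, "wz": 0.133}, {"tx": 0.06, "ty": -0.054, "tz": 0.012, "wx": 0.0, "wy": -0.0, "wz": 0.134}, {"tx": 0.054, "ty": -0.06, "tz": 0.012, "wx": 0.0, "wy": -0.0, "wz": 0.134}, {"tx": 0.048, "ty": -0.066, "tz": 0.012, "wx": 0.0, "wy": -0.0, "wz": 0.134}, {"tx": 0.04, "ty": -0.07, "tz": 0.012, "wx": -0.0, "wy": -0.0, "wz": 0.133}]
```

>>> play_rows(
  series=[
    {"tx": 0.05,"ty": 0.06,"tz": 0.01,"wx": 0,"wy": 0,"wz": 0.134},
    {"tx": 0.06,"ty": 0.055,"tz": 0.01,"wx": 0,"wy": 0,"wz": 0.134},
    {"tx": 0.065,"ty": 0.05,"tz": 0.01,"wx": 0,"wy": 0,"wz": 0.134},
    {"tx": 0.07,"ty": 0.04,"tz": 0.01,"wx": 0,"wy": 0,"wz": 0.134},
    {"tx": 0.075,"ty": 0.035,"tz": 0.01,"wx": 0,"wy": 0,"wz": 0.134},
    {"tx": 0.08,"ty": 0.025,"tz": 0.01,"wx": 0,"wy": 0,"wz": 0.134},
    {"tx": 0.08,"ty": 0.015,"tz": 0.01,"wx": 0,"wy": 0,"wz": 0.134},
    {"tx": 0.08,"ty": 0.01,"tz": 0.01,"wx": 0,"wy": 0,"wz": 0.134},
    {"tx": 0.08,"ty": 0,"tz": 0.01,"wx": 0,"wy": 0,"wz": 0.134},
    {"tx": 0.08,"ty": -0.01,"tz": 0.01,"wx": 0,"wy": 0,"wz": 0.134},
  ],
)

```text
time: 11.38
eef_pos: [0.6103, -0.3122, 0.3442]
ee_rot: [-3.139, -0.001, 1.298]
ft_force: [-0.4, 0.8, -0.0]
grip_width: 0.0854
grip_force: 0.0
```

>>> play_rows(
  series=[
    {"tx": 0.08,"ty": -0.015,"tz": 0.01,"wx": 0,"wy": 0,"wz": 0.134},
    {"tx": 0.08,"ty": -0.025,"tz": 0.01,"wx": 0,"wy": 0,"wz": 0.134},
    {"tx": 0.075,"ty": -0.03,"tz": 0.01,"wx": 0,"wy": 0,"wz": 0.134},
    {"tx": 0.07,"ty": -0.04,"tz": 0.01,"wx": 0,"wy": 0,"wz": 0.134},
    {"tx": 0.065,"ty": -0.05,"tz": 0.01,"wx": 0,"wy": 0,"wz": 0.134},
    {"tx": 0.06,"ty": -0.055,"tz": 0.01,"wx": 0,"wy": 0,"wz": 0.134},
    {"tx": 0.055,"ty": -0.06,"tz": 0.01,"wx": 0,"wy": 0,"wz": 0.134},
    {"tx": 0.05,"ty": -0.065,"tz": 0.01,"wx": 0,"wy": 0,"wz": 0.134},
    {"tx": 0.04,"ty": -0.07,"tz": 0.01,"wx": 0,"wy": 0,"wz": 0.134},
    {"tx": 0,"ty": 0,"tz": 0,"wx": 0,"wy": 0,"wz": 0},
  ],
)

```text
time: 12.22
eef_pos: [0.6167, -0.2224, 0.3335]
ee_rot: [-3.139, 0.002, 0.354]
ft_force: [-0.4, 1.0, -0.4]
grip_width: 0.0858
grip_force: 0.0
```

```bash
python3 look.py w3
python3 - <<'E'
from h import *
plan([.615,-.2255,.29],[np.pi,0,.36])
E
```

```text
12.22 [ 0.6167 -0.2224  0.3335] [-3.139e+00  2.000e-03  3.540e-01] [ 0.38  0.39 -0.13  1.53  0.05  1.22 -0.98] 0.08576482352984313
tote 0.77 [189. 262.] [ 0.587 -0.165  0.003]
tote_grip 0.85 [206. 327.] [ 0.615 -0.224  0.077]
divider 0.91 [246. 475.] [ 0.607 -0.408  0.008]
divider 0.3 [205. 328.] [ 0.595 -0.233  0.008]
divider_tab 0.92 [272. 501.] [ 0.61  -0.402  0.078]
section_a 0.94 [145. 298.] [ 0.642 -0.185  0.008]
section_a 0.85 [133. 231.] [ 0.631 -0.118  0.008]
section_a 0.74 [221. 297.] [ 0.568 -0.209  0.008]
2
[{"tx": -0.005, "ty": -0.003, "tz": 0.187, "wx": 0.0, "wy": 0.0, "wz": -0.002}, {"tx": -0.005, "ty": -0.004, "tz": 0.188, "wx": 0.0, "wy": 0.0, "wz": -0.002}]
```

View pics/w3.png

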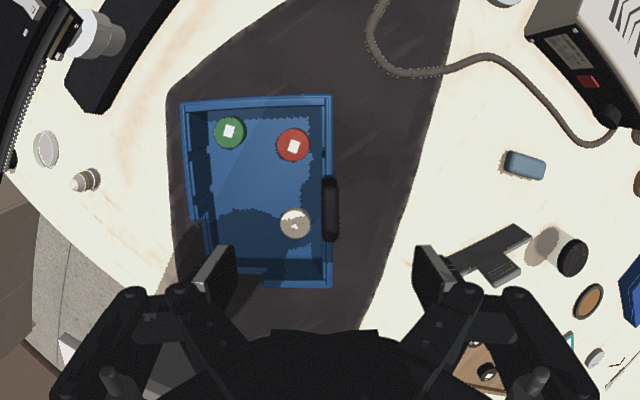

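The grip plate is centred between the fingers at (330,208), and the tool is parallel to it. Descending.

>>> play_rows(
  series=[
    {"tx": -0.02,"ty": 0.01,"tz": 0.2,"wx": 0,"wy": 0,"wz": -0.005},
    {"tx": 0,"ty": 0,"tz": 0.2,"wx": 0,"wy": 0,"wz": 0},
    {"tx": 0,"ty": 0,"tz": 0.2,"wx": 0,"wy": 0,"wz": 0},
    {"tx": 0,"ty": 0,"tz": 0.15,"wx": 0,"wy": 0,"wz": 0},
    {"tx": 0,"ty": 0,"tz": 0.09,"wx": 0,"wy": 0,"wz": 0},
    {"tx": 0,"ty": 0,"tz": 0,"wx": 0,"wy": 0,"wz": 0},
    {"tx": 0,"ty": 0,"tz": 0,"wx": 0,"wy": 0,"wz": 0},
  ],
)

```text
time: 13.15
eef_pos: [0.6149, -0.2272, 0.2345]
ee_rot: [-3.141, 0.0, 0.36]
ft_force: [0.1, 0.1, 0.4]
grip_width: 0.085
grip_force: 0.0
```

>>> play_rows(
  series=[
    {"tx": 0,"ty": 0,"tz": 0,"wx": 0,"wy": 0,"wz": 0},
    {"tx": 0,"ty": 0,"tz": 0,"wx": 0,"wy": 0,"wz": 0},
    {"tx": 0,"ty": 0,"tz": 0,"wx": 0,"wy": 0,"wz": 0},
    {"tx": 0,"ty": 0,"tz": 0,"wx": 0,"wy": 0,"wz": 0},
    {"tx": 0,"ty": 0,"tz": 0,"wx": 0,"wy": 0,"wz": 0},
    {"tx": 0,"ty": 0,"tz": 0,"wx": 0,"wy": 0,"wz": 0},
    {"tx": 0,"ty": 0,"tz": 0,"wx": 0,"wy": 0,"wz": 0},
    {"tx": 0,"ty": 0,"tz": 0,"wx": 0,"wy": 0,"wz": 0},
    {"tx": 0,"ty": 0,"tz": 0,"wx": 0,"wy": 0,"wz": 0},
    {"tx": 0,"ty": 0,"tz": 0,"wx": 0,"wy": 0,"wz": 0},
  ],
  grip=-1,
  force=90,
)

```text
time: 13.98
eef_pos: [0.615, -0.227, 0.2348]
ee_rot: [3.141, -0.001, 0.36]
ft_force: [-1.4, 0.3, 6.4]
grip_width: 0.0108
grip_force: 88.9
```

>>> play_rows(
  series=[
    {"tx": 0,"ty": 0,"tz": -0.05,"wx": 0,"wy": 0,"wz": 0},
    {"tx": 0,"ty": 0,"tz": -0.1,"wx": 0,"wy": 0,"wz": 0},
    {"tx": 0,"ty": 0,"tz": -0.15,"wx": 0,"wy": 0,"wz": 0},
    {"tx": 0,"ty": 0,"tz": -0.2,"wx": 0,"wy": 0,"wz": 0},
    {"tx": 0,"ty": 0,"tz": -0.2,"wx": 0,"wy": 0,"wz": 0},
    {"tx": 0,"ty": 0,"tz": -0.2,"wx": 0,"wy": 0,"wz": 0},
    {"tx": 0,"ty": 0,"tz": -0.2,"wx": 0,"wy": 0,"wz": 0},
    {"tx": 0,"ty": 0,"tz": -0.2,"wx": 0,"wy": 0,"wz": 0},
    {"tx": 0,"ty": 0,"tz": -0.15,"wx": 0,"wy": 0,"wz": 0},
    {"tx": 0,"ty": 0,"tz": -0.1,"wx": 0,"wy": 0,"wz": 0},
  ],
)

```text
time: 14.82
eef_pos: [0.6148, -0.2269, 0.4234]
ee_rot: [3.14, -0.002, 0.36]
ft_force: [1.0, -0.5, -3.5]
grip_width: 0.0105
grip_force: 87.8
```

Run:
```python
from h import *
st=monitor.get_state();p=np.array(st["eef_pos"]);R0=Rn.from_euler("xyz",st["ee_rot"])
print(p,st["ee_rot"],st["qpos"].round(2),st["ft_force"].round(1))
g=p+R0.apply([0,0,.155]);print(g)
# tote axes: tool y = -tote y. tilt so z leans to tote (-1,1)/sqrt2
Rt=Rn.from_euler("z",.36); d=Rt.apply([-1,1,0])/2**.5; ax=np.cross([0,0,1],d)
R1=Rn.from_rotvec(np.radians(36)*ax)*R0
T=(R1*R0.inv()*Rt)
print(np.degrees(np.arccos(T.as_matrix()[2])))
n=18;wb=(R0.inv()).apply(ax*np.radians(36));print("per-row tool rot",wb/n/(np.pi/4))
# keep grasp point fixed
P=p;R=R0;w=np.round(wb/n/(np.pi/4),3)
for i in range(n):
    Rn1=R*Rn.from_rotvec(w*np.pi/4); q=g-Rn1.apply([0,0,.155]); s=np.round(R.inv().apply(q-P)/.12,3);P=P+R.apply(s*.12);R=Rn1
    if i in(0,n-1):print(s,w,P)
```

```text
[ 0.61476425 -0.22689495  0.42335353] [ 3.13996915e+00 -2.02871484e-03  3.60234549e-01] [ 0.38  0.34 -0.12  1.42  0.04  1.38 -0.96] [ 1.  -0.5 -3.5]
[ 0.61514722 -0.2270196   0.26835405]
[ 65.44119605 114.55880395  36.        ]
per-row tool rot [-3.14342737e-02  3.14196582e-02 -1.27612418e-05]
[-0.031 -0.031  0.001] [-0.031  0.031 -0.   ] [ 0.60997206 -0.22472509  0.42321994]
[-0.031 -0.031  0.001] [-0.031  0.031 -0.   ] [ 0.53282544 -0.1897854   0.39426919]
```

>>> play_rows(
  series=[
    {"tx": -0.03,"ty": -0.03,"tz": 0,"wx": -0.03,"wy": 0.03,"wz": 0},
    {"tx": -0.03,"ty": -0.03,"tz": 0,"wx": -0.03,"wy": 0.03,"wz": 0},
    {"tx": -0.03,"ty": -0.03,"tz": 0,"wx": -0.03,"wy": 0.03,"wz": 0},
    {"tx": -0.03,"ty": -0.03,"tz": 0,"wx": -0.03,"wy": 0.03,"wz": 0},
    {"tx": -0.03,"ty": -0.03,"tz": 0,"wx": -0.03,"wy": 0.03,"wz": 0},
    {"tx": -0.03,"ty": -0.03,"tz": 0,"wx": -0.03,"wy": 0.03,"wz": 0},
    {"tx": -0.03,"ty": -0.03,"tz": 0,"wx": -0.03,"wy": 0.03,"wz": 0},
    {"tx": -0.03,"ty": -0.03,"tz": 0,"wx": -0.03,"wy": 0.03,"wz": 0},
    {"tx": -0.03,"ty": -0.03,"tz": 0,"wx": -0.03,"wy": 0.03,"wz": 0},
    {"tx": -0.03,"ty": -0.03,"tz": 0,"wx": -0.03,"wy": 0.03,"wz": 0},
  ],
)

```text
time: 15.65
eef_pos: [0.5685, -0.206, 0.4123]
ee_rot: [2.901, -0.233, 0.389]
ft_force: [-0.3, -0.9, -3.2]
grip_width: 0.0111
grip_force: 87.8
```

>>> play_rows(
  series=[
    {"tx": -0.03,"ty": -0.03,"tz": 0,"wx": -0.03,"wy": 0.03,"wz": 0},
    {"tx": -0.03,"ty": -0.03,"tz": 0,"wx": -0.03,"wy": 0.03,"wz": 0},
    {"tx": -0.03,"ty": -0.03,"tz": 0,"wx": -0.03,"wy": 0.03,"wz": 0},
    {"tx": -0.03,"ty": -0.03,"tz": 0,"wx": -0.03,"wy": 0.03,"wz": 0},
    {"tx": -0.03,"ty": -0.03,"tz": 0,"wx": -0.03,"wy": 0.03,"wz": 0},
    {"tx": -0.03,"ty": -0.03,"tz": 0,"wx": -0.03,"wy": 0.03,"wz": 0},
    {"tx": -0.03,"ty": -0.03,"tz": 0,"wx": -0.03,"wy": 0.03,"wz": 0},
    {"tx": -0.03,"ty": -0.03,"tz": 0,"wx": -0.03,"wy": 0.03,"wz": 0},
    {"tx": -0.03,"ty": -0.03,"tz": 0,"wx": -0.03,"wy": 0.03,"wz": 0},
    {"tx": 0,"ty": 0,"tz": 0,"wx": 0,"wy": 0,"wz": 0},
  ],
)

```text
time: 16.48
eef_pos: [0.5307, -0.189, 0.3909]
ee_rot: [2.664, -0.43, 0.467]
ft_force: [-0.9, 0.5, -3.2]
grip_width: 0.0107
grip_force: 88.4
```

>>> play_rows(
  series=[
    {"tx": 0,"ty": 0,"tz": 0,"wx": 0,"wy": 0,"wz": 0},
    {"tx": 0,"ty": 0,"tz": 0,"wx": 0,"wy": 0,"wz": 0},
    {"tx": 0,"ty": 0,"tz": 0,"wx": 0,"wy": 0,"wz": 0},
    {"tx": 0,"ty": 0,"tz": 0,"wx": 0,"wy": 0,"wz": 0},
    {"tx": 0,"ty": 0,"tz": 0,"wx": 0,"wy": 0,"wz": 0},
    {"tx": 0,"ty": 0,"tz": 0,"wx": 0,"wy": 0,"wz": 0},
    {"tx": 0,"ty": 0,"tz": 0,"wx": 0,"wy": 0,"wz": 0},
    {"tx": 0,"ty": 0,"tz": 0,"wx": 0,"wy": 0,"wz": 0},
  ],
)

```text
time: 17.15
eef_pos: [0.5321, -0.1894, 0.3922]
ee_rot: [2.663, -0.432, 0.467]
ft_force: [-0.3, 1.2, -4.0]
grip_width: 0.0108
grip_force: 88.4
```

Run:
```python
from h import *
st=monitor.get_state()
print(st["time"],st["eef_pos"],st["qpos"].round(2))
R=Rn.from_euler("xyz",st["ee_rot"]);g=np.array(st["eef_pos"])+R.apply([0,0,.155])
# tote axes in tool: x=toolx, y=-tooly, z=-toolz
F=lambda v:g+R.apply([v[0],-v[1]-.0625,-(v[2]-.074)])
print("ang",np.degrees(np.arccos(R.as_matrix()[2]*[1,-1,-1])),"corner",F([-.078,.056,.005]))
S={n:(wsnap() if n=="wrist" else optics.snapshot(n)) for n in("top","side","wrist")}
t=[]
for n,s in S.items():
  f=(wproj if n=="wrist" else proj)
  c=f(s,F([-.078,.056,.005]));o=f(s,F([0,0,.005]));print(n,"corner px",np.round(c),"centre px",np.round(o))
  for q in optics.find_in(s,"section_a")[:5]: print("  ",round(q["p"],2),np.round(q["at"]))
  r,k=int(np.clip(o[0],75,325)),int(np.clip(o[1],66,574));t.append(cv2.resize(s["frame"][r-75:r+75,k-66:k+66],(264,300)))
cv2.imwrite("pics/t1.png",np.hstack(t)[:,:,::-1])
```

```text
17.15 [ 0.53207104 -0.18942405  0.39219728] [ 0.38 -0.02 -0.15  1.98  0.21  0.57 -1.13]
ang [ 65.2735551  114.72276723  36.26388091] corner [ 0.56252903 -0.17176484  0.12939942]
top corner px [173. 388.] centre px [139. 399.]
   0.66 [157. 387.]
   0.63 [148. 385.]
side corner px [244. 342.] centre px [233. 382.]
   0.48 [243. 348.]
   0.44 [236. 357.]
wrist corner px [304. 181.] centre px [217. 233.]
   0.7 [269. 188.]
   0.59 [234. 178.]
   0.49 [284. 204.]
```

View pics/t1.png

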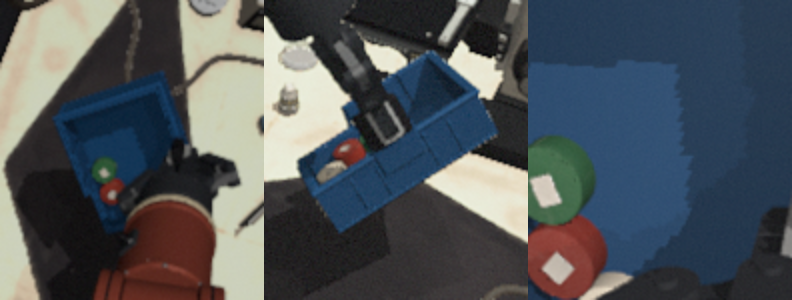

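Green, red and cream are gathered against the low corner: wrist (234,178), (269,188) and (284,204). I'll check their distances to the corner in the tote frame.

Run:
```python
from h import *
for rep in range(2):
  st=monitor.get_state();R=Rn.from_euler("xyz",st["ee_rot"]);g=np.array(st["eef_pos"])+R.apply([0,0,.155])
  s=wsnap();K=np.array(s["camera_matrix"])
  for q in optics.find_in(s,"section_a")[:4]:
    x=(q["at"][1]-K[0,2])/K[0,0];y=(q["at"][0]-K[1,2])/K[1,1];r=np.hypot(x,y)
    d=R.inv().apply(s["Tc"][:3,:3]@[np.sin(r)*x/r,np.sin(r)*y/r,np.cos(r)]);c=R.inv().apply(s["Tc"][:3,3]-g)
    tf=lambda v:np.array([v[0],-v[1],-v[2]]);d=tf(d);c=tf(c)+[0,-.0625,.074]
    X=c+d*(.015-c[2])/d[2];print(round(q["p"],2),np.round(X,3),"dist",np.linalg.norm(X[:2]-[-.078,.056]).round(3))
st=optics.snapshot("side")
for n in("divider","petri_dish","objective_spare","section_black","tweezers","loupe"):
  for q in optics.place_of(st,n)[:1]: print(n,q["p"],onz(st,q["at"],0).round(3))
```

```text
0.79 [-0.01   0.038  0.015] dist 0.071
0.68 [-0.041  0.038  0.015] dist 0.041
0.6 [-0.072 -0.073  0.015] dist 0.129
0.55 [-0.046  0.025  0.015] dist 0.044
0.76 [-0.01   0.04   0.015] dist 0.07
0.72 [-0.039  0.04   0.015] dist 0.042
0.54 [-0.048  0.025  0.015] dist 0.043
divider 0.62 [ 0.603 -0.408  0.   ]
petri_dish 0.63 [ 0.534  0.15  -0.   ]
objective_spare 0.64 [0.522 0.041 0.   ]
section_black 0.66 [ 0.401 -0.298  0.   ]
tweezers 0.5 [ 0.362 -0.237  0.   ]
loupe 0.26 [ 0.608 -0.033  0.   ]
```

The sections rest in a row at the corner, the farthest about 71 to 77 mm away (limit 85). The bystanders that were found haven't moved. Handing in.

```bash
python3 -c "
from cell import env
print(env.close_job())"
```

```text
the job is handed in; nothing more can be done
None
```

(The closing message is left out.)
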